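# Put a spare cell away in the lidded case

## Robot

A 7-joint arm with a two-finger parallel gripper is mounted at the origin on a cart in front of the work surface, level with it; the furniture and walls round the work are solid. World frame = base frame: x ahead of the robot, y to its left, z up, the work surface at z = 0. Lengths are in mm, angles in rad, forces in N, time in s.
With the tool pointing down it reaches from about 425 to 1025 mm from the base axis. Payload 9.4 kg.
Tool frame: the origin (TCP) lies on the centre line of the jaws, within the pads' length; the fingertips stand 17 mm ahead of it and the grasp point (between the pads) lies 2 mm behind it (r.tips_ahead is the distance from the TCP to the fingertips, in mm); z points along the fingers, y is the line along which they close (so a half turn about z gives the same grasp; the last joint's range is limited). The gripper opens to 85 mm and grips with 20 to 120 N. Pads are 22 mm wide; open, the fingers measure 114 mm over their backs; the gripper's body (76 mm by 85 mm) begins 54 mm behind the grasp point. The pads swing forward as they close: fully open they stand 13 mm farther back than shut.
Start: joints at [1.214, 0.599, -0.003, 1.599, 0.002, 0.943, -0.08], TCP at [200.21, -696.807, 248.275] pointing down, gripper open.
Joint ranges: [-2.57, 2.57], [-0.35, 1.97], [-1.29, 1.29], [0.11, 2.56], [-1.05, 4.19], [0.11, 1.86], [-2.63, 2.63]. Speed limits (rad/s): [2.22, 2.22, 3.01, 3.01, 3.14, 3.14, 3.14].

## Interface

Orientations are given as a 3x3 rotation matrix whose columns are the frame's x, y, z axes.
In Python, from rig import r gives the robot as it stands.
- The arm moves only by the tool carry_out, never from a script. Its argument "plan" is a list of rows, each an object with "delta_pos": the shift along the tool's x, y, z in mm, a list of three; "twist": the turn about the tool's z in degrees; "claw": the closure, from -1 (fully open) to 1 (shut). In form: [{"delta_pos": [x, y, z], "twist": twist, "claw": claw}, ...]. A call has exactly 10 rows; each row is the pose to reach, as a shift and turn from the pose commanded when the call began, along the tool's axes at that moment; what a row does not reach only later rows make up. A row lasts 1/10 s, in which the tool goes at most 50 mm and 8.59 degrees, less where a joint would pass 70% of its speed; a pose out of reach is approached as far as the arm can. A call with a gripper value outside its range is refused whole. The fingers move at their own pace and stop on an object; "force" is the grip in N (left out, the last holds). Time passes only in rows, so rows that repeat a pose let the fingers close, or fill a call up. It gives the time, the measured TCP pose, the force, the opening and the grip force at its end, in the units of the state.
- r.get_obs(): the state, without advancing time (a new reading comes with each control period).
- r.camera(name): name is "scene" or "top" or "wrist"; returns (picture, depth): 400x640x3 uint8, blue, green, red; 400x640 float32, mm along the optical axis (not along the pixel's ray), 0 where there is no reading.
- r.camera_model(name): a dict with "fx", "fy", "cx", "cy" (pixels), "rvec" (rotation vector, rad) and "tvec" (3), from world to camera coordinates, as OpenCV has them. Camera axes: x right, y down, z forward; pixel columns grow to the right and rows downward; lengths in mm; the calibration is good to about 2 mm. The wrist camera is an equidistant fisheye: a pixel r from the principal point sees the ray r / f radians off the axis. A picture is of the moment at which its call begins: read the wrist's pose just before it. camera_model takes no time and is no camera call; for the wrist camera it gives the pose at the moment of the call.
- r.close_job(): hands the job in; it is judged then, once.
The state is a dict: "clock": time; "joints": joint angles; "qd": joint speeds; "effort": joint torques, N m; "tcp_pos": TCP position; "eef_rot": TCP orientation; "wrist_force": force on the tool from outside, world axes, zero at the start; "torque": the same for the moment, N m; "gripper_width": finger opening in mm; "finger_force": force on a finger pad.
Only numpy, scipy, OpenCV 4.12 (cv2) and the standard library are available. Lean on these libraries where they do the work, as an engineer would, in place of code of your own. Each camera call takes 0.05 s, during which the arm holds its last target. There are 200 camera calls.

## Task

First swing the blue lid of the small grey case up by its orange tab until it leans back past upright and stays open by itself. Then take the blue cell out of the black stand, lower it onto its side on the green mat without letting it topple, and let go of it there. Finally take it again from above and lay it flat in the long recess inside the open case, leaving the green cell standing in the stand.

Things in the scene. Friction and masses are not known exactly. Their poses are not given: they have to be found in the camera images.
- case: Grey case, fixed, 130 (x) x 150 (y) x 56 mm, walls 4 mm, with a blue lid hinged along its far (+x) rim. Origin under its centre; x points to the hinge, y along the hinge, z up. A black insert inside, its top 22 mm above the table, has one recess: 75 mm along the case's x, 25 mm along its y, 6 mm deep. The rim stands 34 mm above the insert.
- case_lid (a joint): Hinge of the blue lid (133 mm deep, 154 mm wide, 8 mm thick, about 0.2 kg, nearly free of friction): 0 closed, grows as it opens, stop at 2.0 rad. Upright is about 1.57; let go before that it falls shut, past it, it falls back on its stop and stays.
- case_lid_hinge (a point): Middle of the lid's hinge axis (the axis is the case's y), at the far rim, 56 mm above the table. Axes as the case's.
- lid_tab (a point): Middle of the grip part of the orange tab that sticks out 45 mm from the middle of the lid's front edge: 16 mm wide along the hinge direction, 10 mm thick; the point is 15 mm from its tip and 169 mm from the hinge axis, 4.5 mm above it when closed. The point turns with the lid.
- bay (a point): Middle of the floor of the recess in the case, 16 mm above the table; axes as the case's. A cell lying in the recess has its middle 9 mm above this point, its axis along the case's x (either way round), and stands 12 mm proud of the insert.
- stand: Black stand on an aluminium foot, fixed, 64 (x) x 126 (y) x 22 mm, with two wells side by side along its y, 60 mm apart, 24 mm square and 14 mm deep (floor 8 mm above the table). Each holds one standing cell, blue or green, either way round. Origin under its centre, z up.
- mat: Green mat, fixed, 120 (x) x 160 (y) x 3 mm. Origin under its centre.
- cell_b: Blue cell, 18 mm thick, 65 mm long, about 46 g; its own y axis is its length. It starts standing in a well of the stand with y up, its lower end on the well's floor. It does not roll. Its origin lies on its side face; see cell_b_mid for its middle.
- cell_b_mid (a point): Middle of the blue cell; axes as the cell's (y along its length).
- cell_a_mid (a point): Middle of the green cell, as the blue one, standing in the other well; it stays there.
- cell_a: Green cell, same size, standing in the stand with its own y axis up.

How it is judged (in metres and radians):
On the way, in this order (a step that is already met when the one before it is completed fails the run):
1. the lid leans back past upright (over 1.75 rad), at rest and not touched (value of joint case_lid above 1.75 rad and velocity of joint case_lid between -0.1 and 0.1 rad/s and contact force between each of the arm, the fingers and case below 0.1 N), for 0.2 s.
2. the blue cell lies on its side on the green mat, let go (angle between cell_b's own y axis and vertical between 1.45 and 1.69 rad and x of cell_b_mid in the frame of mat between -0.06 and 0.06 m and y of cell_b_mid in the frame of mat between -0.08 and 0.08 m and height (world z) of cell_b_mid below 0.016 m and linear speed of cell_b below 0.02 m/s and contact force between the fingers and cell_b below 0.1 N), for 0.2 s.
At the end, for the whole second after the job is handed in: The lid stays open past upright (over 1.75 rad); the blue cell lies flat (within 7 degrees) and at rest on the floor of the recess, its middle within 9 mm along and 7 mm across the recess's middle, and is let go; the green cell still stands upright (within 0.3 rad) in the stand (value of joint case_lid above 1.75 rad and x of cell_b_mid in the frame of bay between -0.009 and 0.009 m and y of cell_b_mid in the frame of bay between -0.007 and 0.007 m and z of cell_b_mid in the frame of bay between 0.005 and 0.0115 m and angle between cell_b's own y axis and vertical between 1.45 and 1.69 rad and angle between the y axis of cell_b and the x axis of case, either way round below 0.2 rad and linear speed of cell_b below 0.02 m/s and contact force between the fingers and cell_b below 0.1 N and angle between cell_a's own y axis and vertical below 0.3 rad and distance between cell_a_mid and stand below 0.07 m); the robot touches nothing.
It fails at once if the blue cell topples, is dropped or flung (turns over faster than 10 rad/s while let go, neither upright nor flat) (angular speed of cell_b above 10 rad/s and angle between cell_b's own y axis and vertical between 0.3 and 1.47 rad and contact force between the fingers and cell_b below 0.1 N).
It fails at once if the green cell is pulled from its well or tipped (angle between cell_a's own y axis and vertical above 0.5 rad or distance of cell_a_mid from where it was at the start of the episode above 0.02 m).
It also fails if it takes over 72 s, if anything falls off the work surface, if the arm or the gripper's body presses on something with over 40 N, if the wrist force passes 120 N, or if a joint passes its speed limit or range.

## Working session

There is one attempt and no reset: what is moved stays moved. The work goes in short steps, Python scripts to look and compute and a tool call to move; the robot and the scene stay as the last step left them, time stands still between calls to the robot, and variables do not carry over. Pictures are saved under pics/ and viewed, at most 10 in all, crops included, and the job is handed in when it is done.

Besides the shell and the picture viewer there is one more tool, called after "Request:" as name([rows], argument=value, ...), one row to a line, values as JSON. carry_out: Moves the arm, as the interface text tells. Its arguments: {"type":"object","properties":{"plan":{"type":"array"},"force":{"type":"number"}},"required":["plan"]}

```bash
mkdir -p pics; ls; cat > h.py <<'E'
import numpy as np,cv2
from rig import r
def world(m,d,u,v):
    R=cv2.Rodrigues(np.array(m['rvec'],float))[0];t=np.array(m['tvec'],float).ravel()
    u=np.asarray(u,float);v=np.asarray(v,float)
    p=np.stack([(u-m['cx'])/m['fx']*d,(v-m['cy'])/m['fy']*d,d],-1)
    return (p-t)@R
E
python3 - <<'E'
from h import *
for n in ['top','scene']:
    p,d=r.camera(n);cv2.imwrite(f'pics/{n}0.png',p);np.savez(f'{n}0.npz',p=p,d=d);print(n,r.camera_model(n))
o=r.get_obs();print(o['clock'],o['tcp_pos'],o['eef_rot'])
E
```

```text
pics
top {'fx': 428.34328509884034, 'fy': 428.34328509884034, 'cx': 326.400589037371, 'cy': 205.0559528930971, 'rvec': array([ 2.14368936, -2.13966639,  0.18980725]), 'tvec': array([ 79.95890409, 531.61610064, 897.05160803])}
scene {'fx': 477.3726842337718, 'fy': 477.3726842337718, 'cx': 313.5861229467486, 'cy': 200.52449197529924, 'rvec': array([ 2.00616839, -0.59375354,  0.36850352]), 'tvec': array([-383.02485507,  219.63541479,  745.64914081])}
0.1 [ 200.11194159 -696.42298473  247.49407382] [[ 9.61087308e-01  2.76244344e-01 -4.99649976e-04]
 [ 2.76244770e-01 -9.61086426e-01  1.30699180e-03]
 [-1.19157716e-04 -1.39415893e-03 -9.99999021e-01]]
```

View pics/top0.png

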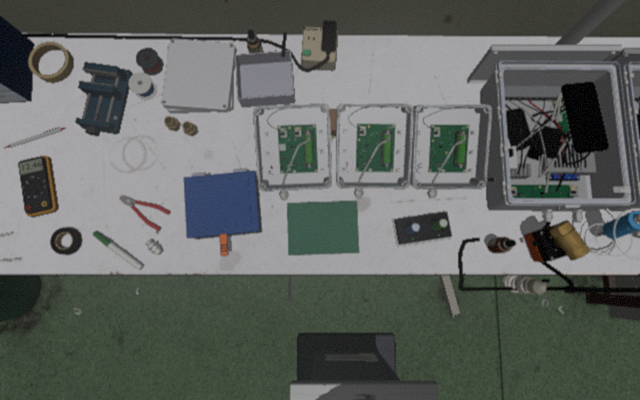

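View pics/scene0.png

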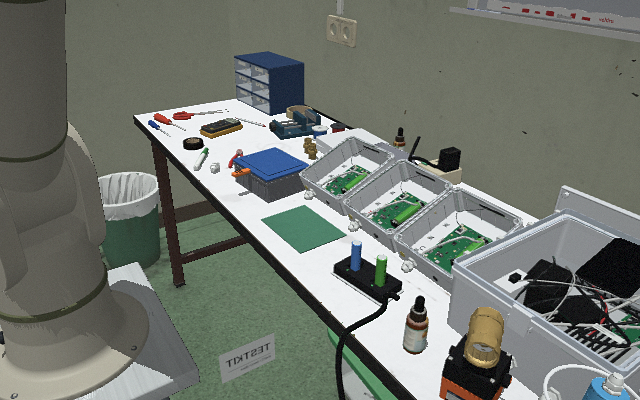

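The top view shows the case with its blue lid at (222,204), the orange tab at (224,245), the mat at (322,228), the stand at (422,228), the blue cell at (416,227) and the green cell at (442,223). The tab faces the robot.

```bash
python3 - <<'E'
from h import *
z=np.load('top0.npz');p,d=z['p'],z['d'];m=r.camera_model('top')
h=cv2.cvtColor(p,cv2.COLOR_BGR2HSV)
def seg(name,lo,hi,box):
    x0,y0,x1,y1=box
    k=np.zeros(d.shape,np.uint8);k[y0:y1,x0:x1]=cv2.inRange(h,lo,hi)[y0:y1,x0:x1]
    n,l,s,c=cv2.connectedComponentsWithStats(k);i=1+s[1:,4].argmax()
    v,u=np.where(l==i);P=world(m,d[v,u],u,v);zt=np.median(P[:,2])
    P=P[abs(P[:,2]-zt)<6]
    rc=cv2.minAreaRect(P[:,:2].astype(np.float32))
    print(name,len(P),'z',zt.round(1),'mean',P.mean(0).round(1),'rect',np.round(rc[0],1),np.round(rc[1],1),round(rc[2],2))
seg('lid',(100,80,40),(130,255,255),(170,160,275,250))
seg('tab',(3,120,80),(18,255,255),(210,230,240,262))
seg('mat',(60,60,30),(95,255,255),(280,195,365,260))
seg('stand',(0,0,0),(180,140,75),(388,205,458,250))
for n,b in (('blue',(408,215,428,238)),('green',(432,212,452,234))):
    x0,y0,x1,y1=b;v,u=np.mgrid[y0:y1,x0:x1];P=world(m,d[v,u],u,v).reshape(-1,3)
    print(n,P[:,2].max()); P=P[abs(P[:,2]-73)<6]; rc=cv2.minAreaRect(P[:,:2].astype(np.float32));print(len(P),P.mean(0).round(1),rc)
big=cv2.resize(p[160:270,170:470],None,fx=2.6,fy=2.6,interpolation=cv2.INTER_CUBIC);cv2.imwrite('pics/top0c.png',big)
E
```

```text
lid 4282 z 66.0 mean [529.4 306.2  66. ] rect [530.9 306.8] [133.  152.4] 6.04
tab 133 z 65.8 mean [444.2 297.9  65.5] rect [444.2 298.3] [43.1 14.3] 5.97
mat 3431 z 3.3 mean [486.4  89.5   3.3] rect [486.9  89.2] [115.7 155.4] 2.23
stand 974 z 22.3 mean [ 484.  -132.2   22.4] rect [ 484.6 -134.8] [ 54.6 117.2] 8.98
blue 970.7090353474946
61 [ 479.2 -105.8   73.4] ((479.1462097167969, -106.01454162597656), (16.421188354492188, 17.12018394470215), 47.952266693115234)
green 970.7090353474946
66 [ 488.4 -164.6   73.1] ((488.2314147949219, -165.1553497314453), (17.415184020996094, 17.204448699951172), 46.13486862182617)
```

View pics/top0c.png

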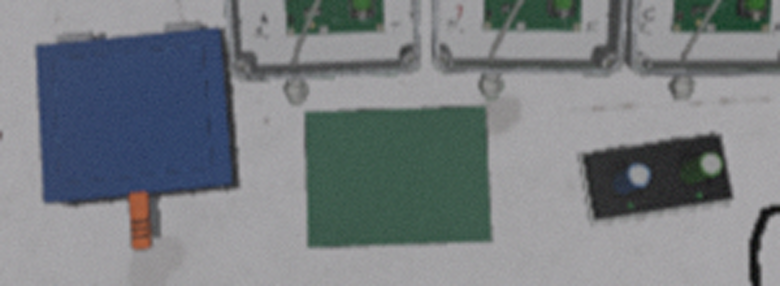

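```bash
cat >> h.py <<'E'
def rel(*pts):
    """print shift in tool axes for each world target"""
    o=r.get_obs();R=np.array(o['eef_rot']);p=np.array(o['tcp_pos'])
    print('t',o['clock'],'tcp',p.round(1),'yaw x',np.degrees(np.arctan2(R[1,0],R[0,0])).round(2),'w',round(float(o['gripper_width']),1),'F',np.round(o['wrist_force'],1))
    for q in pts: print(np.round(q,1),'->',np.round(R.T@(np.array(q,float)-p),1))
E
python3 -c "
from h import *
rel((340,-520,300),(500,-350,320),(530,-150,320))"
```

```text
t 0.1 tcp [ 200.1 -696.4  247.5] yaw x 16.04 w 85.4 F [-0.2  0.5  0.3]
[ 340 -520  300] -> [ 183.2 -131.   -52.3]
[ 500 -350  320] -> [ 383.9 -250.2  -72.2]
[ 530 -150  320] -> [ 468.  -434.1  -72. ]
```

Request:
carry_out([
  {"delta_pos":[30,-22,-30],"twist":0,"claw":-1},
  {"delta_pos":[68,-48,-45],"twist":0,"claw":-1},
  {"delta_pos":[106,-76,-55],"twist":0,"claw":-1},
  {"delta_pos":[144,-104,-65],"twist":0,"claw":-1},
  {"delta_pos":[183,-131,-72],"twist":0,"claw":-1},
  {"delta_pos":[224,-156,-72],"twist":2,"claw":-1},
  {"delta_pos":[265,-181,-72],"twist":4,"claw":-1},
  {"delta_pos":[306,-206,-72],"twist":6,"claw":-1},
  {"delta_pos":[346,-230,-72],"twist":8,"claw":-1},
  {"delta_pos":[384,-255,-72],"twist":10,"claw":-1},
])

```text
clock: 1.1
tcp_pos: [500.0, -343.9, 320.1]
eef_rot: [[0.995, 0.104, -0.0], [0.104, -0.995, 0.0], [-0.0, -0.0, -1.0]]
wrist_force: [0.2, 0.1, 1.0]
gripper_width: 85.4
finger_force: 0.0
```

```bash
python3 -c "
from h import *
rel((530,-150,310),(520,50,280),(440,297,150),(437,297,110),(437,297,58.5))"
```

```text
t 1.1 tcp [ 500.  -343.9  320.1] yaw x 5.96 w 85.4 F [0.2 0.1 1. ]
[ 530 -150  310] -> [  50.  -189.7   10.1]
[520  50 280] -> [  60.9 -389.7   40.1]
[440 297 150] -> [   7.  -643.7  170.2]
[437 297 110] -> [   4.  -644.   210.2]
[437.  297.   58.5] -> [   4.  -644.   261.7]
```

Request:
carry_out([
  {"delta_pos":[12,-45,2],"twist":0,"claw":-1},
  {"delta_pos":[25,-92,5],"twist":0,"claw":-1},
  {"delta_pos":[38,-140,8],"twist":0,"claw":-1},
  {"delta_pos":[50,-188,10],"twist":0,"claw":-1},
  {"delta_pos":[54,-236,15],"twist":0,"claw":-1},
  {"delta_pos":[57,-284,20],"twist":0,"claw":-1},
  {"delta_pos":[58,-332,28],"twist":0,"claw":-1},
  {"delta_pos":[58,-380,38],"twist":0,"claw":-1},
  {"delta_pos":[54,-426,50],"twist":0,"claw":-1},
  {"delta_pos":[46,-470,68],"twist":0,"claw":-1},
])

```text
clock: 2.1
tcp_pos: [495.2, 128.7, 252.3]
eef_rot: [[0.994, 0.105, 0.002], [0.105, -0.994, 0.001], [0.002, -0.001, -1.0]]
wrist_force: [0.8, 0.3, -0.7]
gripper_width: 85.5
finger_force: 0.0
```

Request:
carry_out([
  {"delta_pos":[-10,-42,18],"twist":0,"claw":-1},
  {"delta_pos":[-20,-85,40],"twist":0,"claw":-1},
  {"delta_pos":[-30,-125,65],"twist":0,"claw":-1},
  {"delta_pos":[-37,-155,95],"twist":0,"claw":-1},
  {"delta_pos":[-42,-174,130],"twist":0,"claw":-1},
  {"delta_pos":[-42,-174,142],"twist":0,"claw":-1},
  {"delta_pos":[-42,-174,142],"twist":0,"claw":-1},
  {"delta_pos":[-42,-174,142],"twist":0,"claw":-1},
  {"delta_pos":[-42,-174,142],"twist":0,"claw":-1},
  {"delta_pos":[-42,-174,142],"twist":0,"claw":-1},
])

```text
clock: 3.1
tcp_pos: [436.2, 294.6, 111.6]
eef_rot: [[0.995, 0.103, 0.002], [0.103, -0.995, 0.001], [0.002, -0.001, -1.0]]
wrist_force: [-0.5, 0.3, 1.8]
gripper_width: 85.5
finger_force: 0.0
```

```bash
python3 - <<'E'
from h import *
rel((437,297,80),(437,297,58.5))
p,d=r.camera('wrist');cv2.imwrite('pics/w1.png',p);print(r.camera_model('wrist'))
E
```

```text
t 3.1 tcp [436.2 294.6 111.6] yaw x 5.93 w 85.5 F [-0.5  0.3  1.8]
[437 297  80] -> [ 1.  -2.3 31.6]
[437.  297.   58.5] -> [ 0.9 -2.3 53.1]
{'fx': 309.70691628693146, 'fy': 309.70691628693146, 'cx': 321.4330699999641, 'cy': 198.2341540651102, 'rvec': array([-2.17514129,  1.95993146,  0.2709458 ]), 'tvec': array([247.80582058, 449.78470226, 371.73211588])}
```

View pics/w1.png

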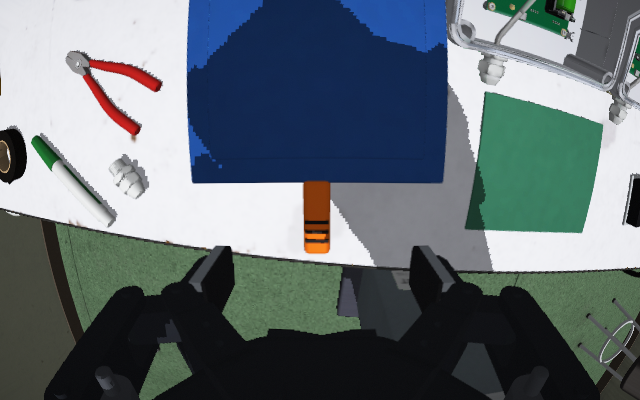

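The wrist view shows the tab upright at column 316, rows 182–253, between the pads at columns 232 and 412. It is well centred, so I descend and grip.

Request:
carry_out([
  {"delta_pos":[1,-2.5,20],"twist":0,"claw":-1},
  {"delta_pos":[1,-2.5,40],"twist":0,"claw":-1},
  {"delta_pos":[1,-2.5,53],"twist":0,"claw":-1},
  {"delta_pos":[1,-2.5,53],"twist":0,"claw":-1},
  {"delta_pos":[1,-2.5,53],"twist":0,"claw":1},
  {"delta_pos":[1,-2.5,53],"twist":0,"claw":1},
  {"delta_pos":[1,-2.5,53],"twist":0,"claw":1},
  {"delta_pos":[1,-2.5,53],"twist":0,"claw":1},
  {"delta_pos":[1,-2.5,53],"twist":0,"claw":1},
  {"delta_pos":[1,-2.5,53],"twist":0,"claw":1},
], force=30)

```text
clock: 4.15
tcp_pos: [436.1, 297.7, 57.7]
eef_rot: [[0.994, 0.105, 0.0], [0.105, -0.994, 0.0], [0.0, -0.0, -1.0]]
wrist_force: [-0.2, -1.6, 4.8]
gripper_width: 15.2
finger_force: 33.2
```

```bash
python3 - <<'E'
from h import *
rel()
a0=np.arctan2(4.5,169)
for t in range(0,115,5):
    a=a0+np.radians(t);x=169*(1-np.cos(a));z=169*np.sin(a)-4.5
    print(t,round(x),round(-z))
E
```

```text
t 4.15 tcp [436.1 297.7  57.7] yaw x 6.02 w 15.2 F [-0.2 -1.6  4.8]
0 0 0
5 1 -15
10 3 -29
15 7 -44
20 12 -58
25 18 -71
30 25 -84
35 33 -96
40 42 -108
45 53 -118
50 64 -128
55 76 -136
60 88 -144
65 102 -151
70 115 -156
75 130 -160
80 144 -163
85 159 -164
90 173 -164
95 188 -163
100 203 -161
105 217 -158
110 231 -153
```

Request:
carry_out([
  {"delta_pos":[1,0,-15],"twist":0,"claw":1},
  {"delta_pos":[3,0,-29],"twist":0,"claw":1},
  {"delta_pos":[7,0,-44],"twist":0,"claw":1},
  {"delta_pos":[12,0,-58],"twist":0,"claw":1},
  {"delta_pos":[18,0,-71],"twist":0,"claw":1},
  {"delta_pos":[25,0,-84],"twist":0,"claw":1},
  {"delta_pos":[33,0,-96],"twist":0,"claw":1},
  {"delta_pos":[42,0,-108],"twist":0,"claw":1},
  {"delta_pos":[53,0,-118],"twist":0,"claw":1},
  {"delta_pos":[64,0,-128],"twist":0,"claw":1},
])

```text
clock: 5.15
tcp_pos: [499.2, 304.2, 185.2]
eef_rot: [[0.994, 0.105, -0.001], [0.105, -0.994, -0.001], [-0.001, 0.001, -1.0]]
wrist_force: [2.7, 0.2, -9.0]
gripper_width: 15.4
finger_force: 34.0
```

Request:
carry_out([
  {"delta_pos":[12,0,-8],"twist":0,"claw":1},
  {"delta_pos":[24,0,-16],"twist":0,"claw":1},
  {"delta_pos":[38,0,-23],"twist":0,"claw":1},
  {"delta_pos":[51,0,-28],"twist":0,"claw":1},
  {"delta_pos":[66,0,-32],"twist":0,"claw":1},
  {"delta_pos":[80,0,-35],"twist":0,"claw":1},
  {"delta_pos":[95,0,-36],"twist":0,"claw":1},
  {"delta_pos":[109,0,-36],"twist":0,"claw":1},
  {"delta_pos":[124,0,-35],"twist":0,"claw":1},
  {"delta_pos":[139,0,-33],"twist":0,"claw":1},
])

```text
clock: 6.15
tcp_pos: [636.9, 318.7, 217.4]
eef_rot: [[0.994, 0.105, -0.003], [0.105, -0.994, -0.001], [-0.003, 0.001, -1.0]]
wrist_force: [-2.8, -0.0, -5.0]
gripper_width: 15.1
finger_force: 36.6
```

```bash
python3 - <<'E'
from h import *
rel()
p,d=r.camera('scene');cv2.imwrite('pics/s2.png',p[60:300,130:450]);
E
```

```text
t 6.15 tcp [636.9 318.7 217.4] yaw x 6.04 w 15.1 F [-2.8 -0.  -5. ]
```

View pics/s2.png

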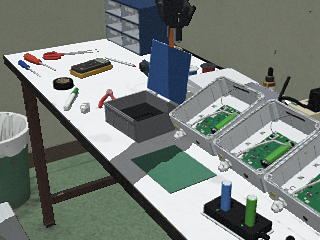

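The lid is leaning back at about 100°, still gripped. I go on to 110°, release and retreat upward.

Request:
carry_out([
  {"delta_pos":[10,0,2],"twist":0,"claw":1},
  {"delta_pos":[20,0,5],"twist":0,"claw":1},
  {"delta_pos":[28,0,8],"twist":0,"claw":1},
  {"delta_pos":[28,0,8],"twist":0,"claw":1},
  {"delta_pos":[28,0,8],"twist":0,"claw":-1},
  {"delta_pos":[28,0,8],"twist":0,"claw":-1},
  {"delta_pos":[28,0,8],"twist":0,"claw":-1},
  {"delta_pos":[24,0,-25],"twist":0,"claw":-1},
  {"delta_pos":[20,0,-60],"twist":0,"claw":-1},
  {"delta_pos":[20,0,-80],"twist":0,"claw":-1},
])

```text
clock: 7.2
tcp_pos: [658.2, 322.0, 302.1]
eef_rot: [[0.994, 0.105, 0.004], [0.105, -0.994, 0.002], [0.004, -0.002, -1.0]]
wrist_force: [1.3, 1.0, -0.9]
gripper_width: 85.4
finger_force: 0.0
```

```bash
python3 - <<'E'
from h import *
rel((560,200,300),(479.2,-105.8,200),(479.2,-105.8,100),(479.2,-105.8,60))
E
```

```text
t 7.2 tcp [658.2 322.  302.1] yaw x 6.05 w 85.4 F [ 1.3  1.  -0.9]
[560 200 300] -> [-110.5  110.9    1.4]
[ 479.2 -105.8  200. ] -> [-223.5  406.7  100.4]
[ 479.2 -105.8  100. ] -> [-223.9  406.9  200.4]
[ 479.2 -105.8   60. ] -> [-224.1  407.   240.4]
```

Request:
carry_out([
  {"delta_pos":[-22,41,0],"twist":8,"claw":-1},
  {"delta_pos":[-44,81,0],"twist":16,"claw":-1},
  {"delta_pos":[-67,122,0],"twist":24,"claw":-1},
  {"delta_pos":[-89,163,5],"twist":32,"claw":-1},
  {"delta_pos":[-112,203,15],"twist":40,"claw":-1},
  {"delta_pos":[-134,244,30],"twist":48,"claw":-1},
  {"delta_pos":[-157,285,45],"twist":56,"claw":-1},
  {"delta_pos":[-179,326,60],"twist":64,"claw":-1},
  {"delta_pos":[-201,366,80],"twist":72,"claw":-1},
  {"delta_pos":[-224,407,100],"twist":80,"claw":-1},
])

```text
clock: 8.2
tcp_pos: [478.1, -107.7, 199.2]
eef_rot: [[0.271, -0.962, 0.004], [-0.963, -0.271, -0.001], [0.002, -0.003, -1.0]]
wrist_force: [1.1, 1.1, -0.2]
gripper_width: 84.8
finger_force: 0.0
```

```bash
python3 - <<'E'
from h import *
print(r.tips_ahead)
# top view: tab/lid, bay, cells
p,d=r.camera('top');m=r.camera_model('top');np.savez('top1.npz',p=p,d=d)
rel((479.2,-105.8,200),(479.2,-105.8,120),(479.2,-105.8,68))
cv2.imwrite('pics/t3.png',cv2.resize(p[140:270,165:345],None,fx=4.4,fy=4.4,interpolation=cv2.INTER_CUBIC))
E
```

```text
17.0
t 8.25 tcp [ 473.2 -114.1  196.8] yaw x -75.14 w 85.4 F [-7.  -6.2 -1.3]
[ 479.2 -105.8  200. ] -> [-6.5 -8.  -3.2]
[ 479.2 -105.8  120. ] -> [-6.7 -8.2 76.8]
[ 479.2 -105.8   68. ] -> [ -6.8  -8.4 128.8]
```

View pics/t3.png

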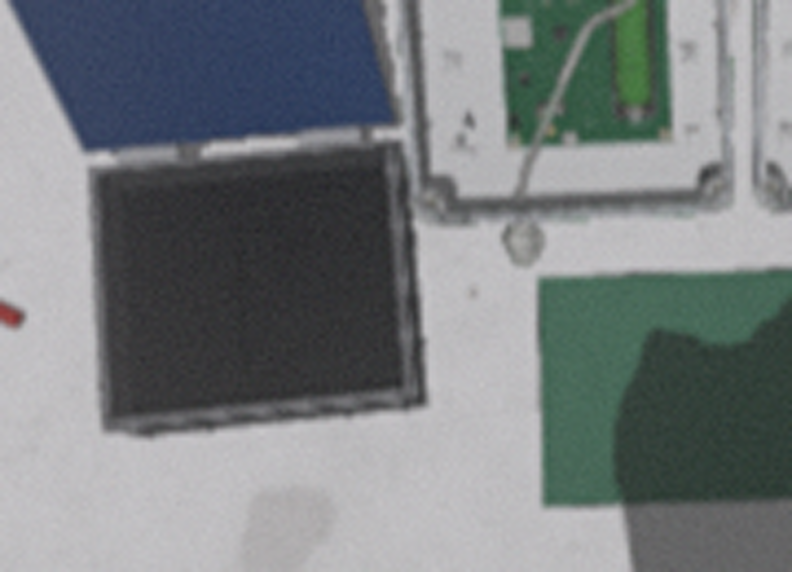

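The lid stays open and the case is empty and dark inside. I settle above the blue cell, then look from the wrist.

Request:
carry_out([
  {"delta_pos":[0,0,20],"twist":4,"claw":-1},
  {"delta_pos":[0,0,40],"twist":7,"claw":-1},
  {"delta_pos":[0,0,50],"twist":7,"claw":-1},
  {"delta_pos":[0,0,50],"twist":7,"claw":-1},
  {"delta_pos":[0,0,50],"twist":7,"claw":-1},
  {"delta_pos":[0,0,50],"twist":7,"claw":-1},
  {"delta_pos":[0,0,50],"twist":7,"claw":-1},
  {"delta_pos":[0,0,50],"twist":7,"claw":-1},
  {"delta_pos":[0,0,50],"twist":7,"claw":-1},
  {"delta_pos":[0,0,50],"twist":7,"claw":-1},
])

```text
clock: 9.25
tcp_pos: [478.1, -106.1, 148.8]
eef_rot: [[0.157, -0.988, 0.0], [-0.988, -0.157, 0.0], [0.0, -0.0, -1.0]]
wrist_force: [-0.1, 0.2, -0.6]
gripper_width: 85.7
finger_force: 0.0
```

```bash
cat >> h.py <<'E'
def wworld(m,d,u,v):
    """fisheye pixel + depth along axis -> world"""
    x=(np.asarray(u,float)-m['cx'])/m['fx'];y=(np.asarray(v,float)-m['cy'])/m['fy'];a=np.hypot(x,y)
    s=np.tan(a)/np.maximum(a,1e-9)
    R=cv2.Rodrigues(np.array(m['rvec'],float))[0];t=np.array(m['tvec'],float).ravel()
    return (np.stack([x*s*d,y*s*d,d+0*x],-1)-t)@R
E
python3 - <<'E'
from h import *
m=r.camera_model('wrist');rel((479.2,-105.8,68));p,d=r.camera('wrist')
h=cv2.cvtColor(p,cv2.COLOR_BGR2HSV)
v,u=np.mgrid[0:400,0:640];P=wworld(m,d,u,v)
k=(abs(P[...,2]-73)<4)&(d>0)&(np.hypot(P[...,0]-483,P[...,1]+135)<70)
n,l,s,c=cv2.connectedComponentsWithStats(k.astype(np.uint8))
for i in range(1,n):
    if s[i,4]>60:
        Q=P[l==i];print(s[i],Q.mean(0).round(1),cv2.minAreaRect(Q[:,:2].astype(np.float32)))
cv2.imwrite('pics/w4.png',p)
E
```

```text
t 9.25 tcp [ 478.1 -106.1  148.8] yaw x -80.96 w 85.7 F [-0.1  0.2 -0.6]
[ 479.2 -105.8   68. ] -> [-0.2 -1.1 80.8]
[305 112  29  28 623] [ 489.6 -166.2   73.4] ((489.82049560546875, -166.06260681152344), (18.187467575073242, 17.704185485839844), 9.684861183166504)
[306 200  27  27 568] [ 480.5 -107.6   73.3] ((480.2967529296875, -107.15979766845703), (18.146024703979492, 18.390989303588867), 54.23113250732422)
```

View pics/w4.png

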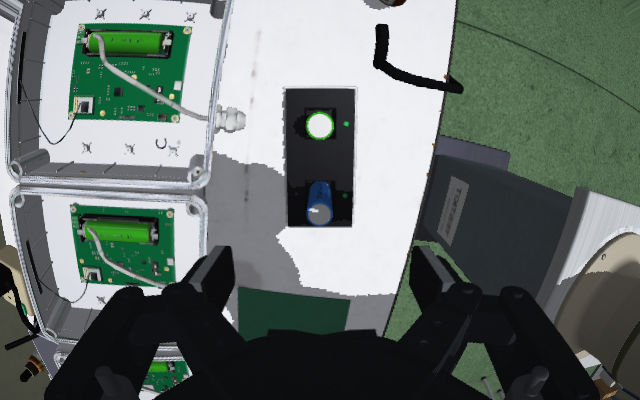

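The wrist view shows the blue cell's top at (319,211) and the green one's at (320,125). The blue cell measures (480,−107) and its 73 mm height agrees.

Request:
carry_out([
  {"delta_pos":[1,-2,25],"twist":0,"claw":-1},
  {"delta_pos":[1,-2,50],"twist":0,"claw":-1},
  {"delta_pos":[1,-2,70],"twist":0,"claw":-1},
  {"delta_pos":[1,-2,81],"twist":0,"claw":-1},
  {"delta_pos":[1,-2,81],"twist":0,"claw":-1},
  {"delta_pos":[1,-2,81],"twist":0,"claw":1},
  {"delta_pos":[1,-2,81],"twist":0,"claw":1},
  {"delta_pos":[1,-2,81],"twist":0,"claw":1},
  {"delta_pos":[1,-2,81],"twist":0,"claw":1},
  {"delta_pos":[1,-2,81],"twist":0,"claw":1},
], force=20)

```text
clock: 10.3
tcp_pos: [480.5, -106.8, 68.2]
eef_rot: [[0.157, -0.988, 0.001], [-0.988, -0.157, -0.0], [0.0, -0.001, -1.0]]
wrist_force: [-0.9, -0.4, 6.3]
gripper_width: 17.6
finger_force: 26.2
```

Request:
carry_out([
  {"delta_pos":[0,0,-10],"twist":0,"claw":1},
  {"delta_pos":[0,0,-20],"twist":0,"claw":1},
  {"delta_pos":[0,0,-30],"twist":0,"claw":1},
  {"delta_pos":[0,0,-45],"twist":0,"claw":1},
  {"delta_pos":[0,0,-60],"twist":0,"claw":1},
  {"delta_pos":[0,0,-75],"twist":0,"claw":1},
  {"delta_pos":[0,0,-75],"twist":0,"claw":1},
  {"delta_pos":[0,0,-75],"twist":0,"claw":1},
  {"delta_pos":[0,0,-75],"twist":0,"claw":1},
  {"delta_pos":[0,0,-75],"twist":0,"claw":1},
])

```text
clock: 11.3
tcp_pos: [479.9, -106.8, 142.1]
eef_rot: [[0.157, -0.988, -0.001], [-0.988, -0.157, 0.0], [-0.0, 0.001, -1.0]]
wrist_force: [0.1, -0.8, -1.2]
gripper_width: 18.2
finger_force: 25.4
```

```bash
python3 - <<'E'
from h import *
rel((446,85,143),(446,85,75),(446,85,63))
E
```

```text
t 11.3 tcp [ 479.9 -106.8  142.1] yaw x -80.97 w 18.2 F [ 0.1 -0.8 -1.2]
[446  85 143] -> [-194.7    3.4   -0.8]
[446  85  75] -> [-194.7    3.3   67.2]
[446  85  63] -> [-194.7    3.3   79.2]
```

Request:
carry_out([
  {"delta_pos":[-20,0,0],"twist":-8,"claw":1},
  {"delta_pos":[-42,1,0],"twist":-16,"claw":1},
  {"delta_pos":[-65,1,0],"twist":-24,"claw":1},
  {"delta_pos":[-88,2,0],"twist":-32,"claw":1},
  {"delta_pos":[-110,2,0],"twist":-40,"claw":1},
  {"delta_pos":[-130,2,0],"twist":-48,"claw":1},
  {"delta_pos":[-150,3,0],"twist":-56,"claw":1},
  {"delta_pos":[-168,3,0],"twist":-64,"claw":1},
  {"delta_pos":[-183,3,0],"twist":-72,"claw":1},
  {"delta_pos":[-195,3,0],"twist":-80,"claw":1},
])

```text
clock: 12.3
tcp_pos: [446.2, 86.1, 142.2]
eef_rot: [[1.0, -0.011, -0.001], [-0.011, -1.0, 0.0], [-0.001, -0.0, -1.0]]
wrist_force: [0.3, -1.1, -0.1]
gripper_width: 18.1
finger_force: 25.4
```

Request:
carry_out([
  {"delta_pos":[0,0,10],"twist":-4,"claw":1},
  {"delta_pos":[0,0,25],"twist":-7,"claw":1},
  {"delta_pos":[0,0,40],"twist":-7,"claw":1},
  {"delta_pos":[0,0,55],"twist":-7,"claw":1},
  {"delta_pos":[0,0,63],"twist":-7,"claw":1},
  {"delta_pos":[0,0,68],"twist":-7,"claw":1},
  {"delta_pos":[0,0,70],"twist":-7,"claw":1},
  {"delta_pos":[0,0,70],"twist":-7,"claw":1},
  {"delta_pos":[0,0,70],"twist":-7,"claw":1},
  {"delta_pos":[0,0,70],"twist":-7,"claw":1},
])

```text
clock: 13.3
tcp_pos: [446.8, 85.3, 73.1]
eef_rot: [[0.994, 0.105, 0.001], [0.105, -0.994, 0.0], [0.001, -0.0, -1.0]]
wrist_force: [0.7, -0.3, -1.2]
gripper_width: 18.1
finger_force: 25.4
```

```bash
python3 - <<'E'
from h import *
rel((446,85,75),(446,85,63))
p,d=r.camera('scene');m=r.camera_model('scene')
cv2.imwrite('pics/s5.png',cv2.resize(p[120:320,200:440],None,fx=2.5,fy=2.5,interpolation=cv2.INTER_CUBIC))
h=50
for t in range(0,91,9):
    a=np.radians(t);print(t,round(-9*np.cos(a)+h*np.sin(a)+9,1),round(h-(9*np.sin(a)+h*np.cos(a)),1))
E
```

```text
t 13.3 tcp [446.8  85.3  73.1] yaw x 6.03 w 18.1 F [ 0.7 -0.3 -1.2]
[446  85  75] -> [-0.8  0.2 -1.9]
[446  85  63] -> [-0.8  0.2 10.1]
0 0.0 0.0
9 7.9 -0.8
18 15.9 -0.3
27 23.7 1.4
36 31.1 4.3
45 38.0 8.3
54 44.2 13.3
63 49.5 19.3
72 53.8 26.0
81 57.0 33.3
90 59.0 41.0
```

View pics/s5.png

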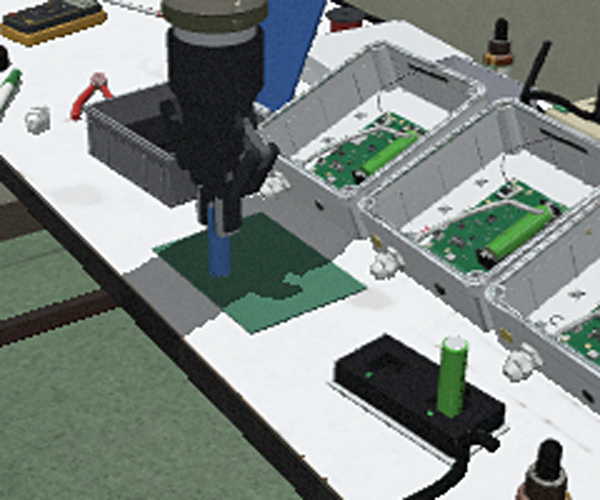

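The cell hangs upright in the jaws over the near half of the mat, with its bottom at crop (220,272). I lower it to contact.

Request:
carry_out([
  {"delta_pos":[0,0,5],"twist":0,"claw":1},
  {"delta_pos":[0,0,8],"twist":0,"claw":1},
  {"delta_pos":[0,0,9],"twist":0,"claw":1},
  {"delta_pos":[0,0,10],"twist":0,"claw":1},
  {"delta_pos":[0,0,10.5],"twist":0,"claw":1},
  {"delta_pos":[0,0,11],"twist":0,"claw":1},
  {"delta_pos":[0,0,11],"twist":0,"claw":1},
  {"delta_pos":[0,0,11],"twist":0,"claw":1},
  {"delta_pos":[0,0,11],"twist":0,"claw":1},
  {"delta_pos":[0,0,11],"twist":0,"claw":1},
])

```text
clock: 14.35
tcp_pos: [446.7, 85.0, 63.0]
eef_rot: [[0.995, 0.105, 0.001], [0.105, -0.995, -0.0], [0.001, 0.0, -1.0]]
wrist_force: [-3.0, -1.1, 27.7]
gripper_width: 18.1
finger_force: 29.1
```

Request:
carry_out([
  {"delta_pos":[4,0,-0.5],"twist":0,"claw":1},
  {"delta_pos":[8,0,-0.8],"twist":0,"claw":1},
  {"delta_pos":[12,0,-0.7],"twist":0,"claw":1},
  {"delta_pos":[16,0,-0.3],"twist":0,"claw":1},
  {"delta_pos":[20,0,0.4],"twist":0,"claw":1},
  {"delta_pos":[24,0,1.4],"twist":0,"claw":1},
  {"delta_pos":[27.5,0,2.7],"twist":0,"claw":1},
  {"delta_pos":[31,0,4.3],"twist":0,"claw":1},
  {"delta_pos":[31,0,4.3],"twist":0,"claw":1},
  {"delta_pos":[31,0,4.3],"twist":0,"claw":1},
])

```text
clock: 15.35
tcp_pos: [477.2, 88.2, 57.6]
eef_rot: [[0.994, 0.105, -0.0], [0.105, -0.994, -0.0], [-0.001, 0.0, -1.0]]
wrist_force: [-0.4, -1.1, 7.1]
gripper_width: 18.0
finger_force: 29.0
```

```bash
python3 - <<'E'
from h import *
rel()
p,d=r.camera('scene');m=r.camera_model('scene')
hh=cv2.cvtColor(p,cv2.COLOR_BGR2HSV);k=cv2.inRange(hh,(100,120,50),(125,255,255));k[:200]=0;k[260:]=0;k[:,:250]=0;k[:,350:]=0
v,u=np.where(k>0);P=world(m,d[v,u],u,v);print(len(P),P.min(0),P.max(0));
q=P-P.mean(0);w=np.linalg.svd(q,full_matrices=False)[2][0];print('axis',w.round(2),P.mean(0).round(1))
cv2.imwrite('pics/s6.png',cv2.resize(p[190:270,260:360],None,fx=6,fy=6,interpolation=cv2.INTER_CUBIC))
E
```

```text
t 15.35 tcp [477.2  88.2  57.6] yaw x 6.02 w 18.0 F [-0.4 -1.1  7.1]
222 [  12.19130058 -665.29002775    4.26416814] [471.73785126  93.66435409 555.14047536]
axis [-0.44 -0.74  0.52] [451.7  71.4  43.4]
```

View pics/s6.png

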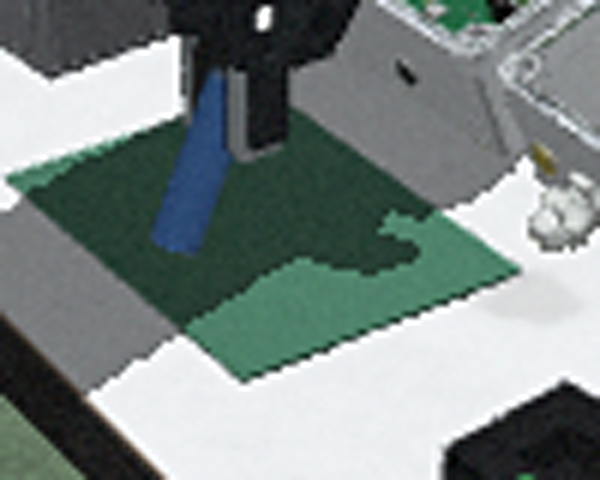

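It works: the cell is leaning about 35°, its bottom pinned at crop (175,245). I continue the arc.

Request:
carry_out([
  {"delta_pos":[3.5,0,2],"twist":0,"claw":1},
  {"delta_pos":[7,0,4],"twist":0,"claw":1},
  {"delta_pos":[10,0,6.5],"twist":0,"claw":1},
  {"delta_pos":[13,0,9],"twist":0,"claw":1},
  {"delta_pos":[16,0,12],"twist":0,"claw":1},
  {"delta_pos":[18.5,0,15],"twist":0,"claw":1},
  {"delta_pos":[20.7,0,18.3],"twist":0,"claw":1},
  {"delta_pos":[22.7,0,21.7],"twist":0,"claw":1},
  {"delta_pos":[24.4,0,25.3],"twist":0,"claw":1},
  {"delta_pos":[24.4,0,25.3],"twist":0,"claw":1},
])

```text
clock: 16.4
tcp_pos: [504.4, 91.3, 32.6]
eef_rot: [[0.995, 0.105, 0.005], [0.105, -0.995, 0.001], [0.005, -0.0, -1.0]]
wrist_force: [4.4, -0.8, 8.9]
gripper_width: 18.1
finger_force: 35.2
```

Request:
carry_out([
  {"delta_pos":[1.5,0,3.5],"twist":0,"claw":1},
  {"delta_pos":[2.5,0,6.5],"twist":0,"claw":1},
  {"delta_pos":[3,0,9],"twist":0,"claw":1},
  {"delta_pos":[3,0,9.5],"twist":0,"claw":1},
  {"delta_pos":[3,0,9.5],"twist":0,"claw":1},
  {"delta_pos":[3,0,9.5],"twist":0,"claw":1},
  {"delta_pos":[3,0,9.5],"twist":0,"claw":1},
  {"delta_pos":[3,0,9.5],"twist":0,"claw":1},
  {"delta_pos":[3,0,9.5],"twist":0,"claw":1},
  {"delta_pos":[3,0,9.5],"twist":0,"claw":1},
])

```text
clock: 17.4
tcp_pos: [507.3, 91.9, 23.4]
eef_rot: [[0.994, 0.105, 0.005], [0.105, -0.994, 0.001], [0.005, -0.001, -1.0]]
wrist_force: [5.2, -0.5, 8.7]
gripper_width: 17.9
finger_force: 37.4
```

```bash
python3 - <<'E'
from h import *
rel()
p,d=r.camera('scene')
cv2.imwrite('pics/s7.png',cv2.resize(p[190:270,260:360],None,fx=6,fy=6,interpolation=cv2.INTER_CUBIC))
E
```

```text
t 17.4 tcp [507.3  91.9  23.4] yaw x 6.02 w 17.9 F [ 5.2 -0.5  8.7]
```

View pics/s7.png

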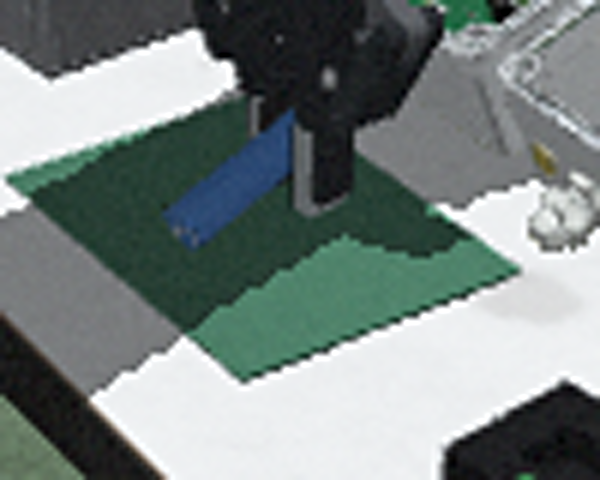

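```bash
cat >> h.py <<'E'
def cell():
    p,d=r.camera('scene');m=r.camera_model('scene')
    hh=cv2.cvtColor(p,cv2.COLOR_BGR2HSV);k=cv2.inRange(hh,(100,110,50),(125,255,255))
    v,u=np.where(k>0);P=world(m,d[v,u],u,v)
    P=P[(abs(P[:,0]-487)<70)&(abs(P[:,1]-89)<60)&(P[:,2]<80)&(P[:,2]>-5)]
    q=P-P.mean(0);w=np.linalg.svd(q,full_matrices=False)[2][0];w*=np.sign(w[0])
    print(len(P),'axis',w.round(3),'mean',P.mean(0).round(1),'min',P.min(0).round(1),'max',P.max(0).round(1))
    return P
E
python3 -c "
from h import *
P=cell();x=P[:,0]
for a in range(440,530,10):
    s=P[(x>=a)&(x<a+10)]
    if len(s): print(a,len(s),s.min(0).round(1),s.max(0).round(1))"
```

```text
208 axis [0.917 0.124 0.379] mean [475.9  83.8  24.9] min [449.9  74.6   3.8] max [506.  102.2  41.3]
440 1 [449.9  86.2  20.1] [449.9  86.2  20.1]
450 40 [450.3  74.6   4.1] [459.8  91.5  23. ]
460 42 [460.3  77.3   3.8] [470.   91.1  28.5]
470 38 [470.1  76.6  15. ] [479.9  91.7  31.4]
480 40 [480.   78.3  16. ] [489.9  93.6  35.8]
490 37 [490.1  79.3  22.8] [499.7  96.8  39.5]
500 10 [500.2  85.7   4.6] [506.  102.2  41.3]
```

The cell has slid in the pads and is still about 20° short of flat. I press down the last millimetres while drawing outward, then measure the elevation with a cylinder fit.

Request:
carry_out([
  {"delta_pos":[1,0,1],"twist":0,"claw":1},
  {"delta_pos":[2,0,1.5],"twist":0,"claw":1},
  {"delta_pos":[3,0,2],"twist":0,"claw":1},
  {"delta_pos":[4,0,2.5],"twist":0,"claw":1},
  {"delta_pos":[4,0,3],"twist":0,"claw":1},
  {"delta_pos":[4,0,3],"twist":0,"claw":1},
  {"delta_pos":[4,0,3],"twist":0,"claw":1},
  {"delta_pos":[4,0,3],"twist":0,"claw":1},
  {"delta_pos":[4,0,3],"twist":0,"claw":1},
  {"delta_pos":[4,0,3],"twist":0,"claw":1},
])

```text
clock: 18.5
tcp_pos: [508.7, 91.9, 20.4]
eef_rot: [[0.994, 0.105, 0.001], [0.105, -0.994, 0.0], [0.001, -0.0, -1.0]]
wrist_force: [-1.9, 0.8, 15.1]
gripper_width: 17.7
finger_force: 42.2
```

```bash
cat >> h.py <<'E'
from scipy.optimize import least_squares
def fit(P):
    def f(q):
        w=np.array([np.cos(q[1])*np.cos(q[0]),np.cos(q[1])*np.sin(q[0]),np.sin(q[1])])
        e=P-np.array([485,q[2],q[3]]);return np.linalg.norm(e-np.outer(e@w,w),axis=1)-9
    s=least_squares(f,[0.1,0.3,89,25],loss='soft_l1');w=s.x
    print('fit yaw',np.degrees(w[0]).round(1),'elev',np.degrees(w[1]).round(1),'at x=485: y,z',w[2:].round(1),'rms',np.sqrt(np.mean(f(w)**2)).round(2))
E
python3 -c "
from h import *
rel();P=np.vstack([cell(),cell(),cell()]);fit(P)"
```

```text
t 18.5 tcp [508.7  91.9  20.4] yaw x 6.03 w 17.7 F [-1.9  0.8 15.1]
200 axis [0.929 0.116 0.351] mean [476.4  83.6  23.8] min [450.8  75.2   3.8] max [506.7 100.9  48. ]
201 axis [0.93  0.161 0.331] mean [476.9  84.   23.7] min [450.6  75.8   2.7] max [513.7 135.8  47.5]
202 axis [0.929 0.124 0.349] mean [476.6  83.8  23.8] min [451.6  75.4   1.4] max [507.6 110.   47.9]
fit yaw 5.5 elev 17.7 at x=485: y,z [89.1 21.7] rms 2.88
```

The cell is at about 18° elevation, which is too thin a margin on the topple rate. Letting the fingertips hang just past the mat's side edge gains another 3 mm. I lift, turn 90° and carry it to the stand-side edge.

```bash
python3 -c "
from h import *
rel((490,-7,46),(490,-7,20),(490,-7,17.6))"
```

```text
t 18.65 tcp [508.7  91.9  20.4] yaw x 6.04 w 17.5 F [-1.8  0.2 14.2]
[490  -7  46] -> [-29.   96.4 -25.7]
[490  -7  20] -> [-29.   96.4   0.3]
[490.   -7.   17.6] -> [-29.   96.4   2.7]
```

Request:
carry_out([
  {"delta_pos":[0,0,-10],"twist":0,"claw":1},
  {"delta_pos":[0,0,-25],"twist":2,"claw":1},
  {"delta_pos":[-5,12,-30],"twist":10,"claw":1},
  {"delta_pos":[-10,27,-30],"twist":18,"claw":1},
  {"delta_pos":[-15,42,-30],"twist":26,"claw":1},
  {"delta_pos":[-20,56,-30],"twist":34,"claw":1},
  {"delta_pos":[-25,70,-30],"twist":42,"claw":1},
  {"delta_pos":[-29,83,-30],"twist":50,"claw":1},
  {"delta_pos":[-31,92,-30],"twist":58,"claw":1},
  {"delta_pos":[-31,96,-30],"twist":66,"claw":1},
])

```text
clock: 19.65
tcp_pos: [487.6, -8.0, 49.8]
eef_rot: [[0.494, -0.869, -0.0], [-0.869, -0.494, -0.0], [-0.0, 0.0, -1.0]]
wrist_force: [-0.5, 0.3, -0.3]
gripper_width: 17.9
finger_force: 36.6
```

Request:
carry_out([
  {"delta_pos":[0,0,0],"twist":8,"claw":1},
  {"delta_pos":[0,0,0],"twist":16,"claw":1},
  {"delta_pos":[0,0,0],"twist":24,"claw":1},
  {"delta_pos":[0,0,0],"twist":24,"claw":1},
  {"delta_pos":[0,0,0],"twist":24,"claw":1},
  {"delta_pos":[0,0,0],"twist":24,"claw":1},
  {"delta_pos":[0,0,0],"twist":24,"claw":1},
  {"delta_pos":[0,0,0],"twist":24,"claw":1},
  {"delta_pos":[0,0,0],"twist":24,"claw":1},
  {"delta_pos":[0,0,0],"twist":24,"claw":1},
])

```text
clock: 20.65
tcp_pos: [487.9, -7.0, 49.6]
eef_rot: [[0.105, -0.994, -0.0], [-0.994, -0.105, -0.0], [-0.0, 0.0, -1.0]]
wrist_force: [-1.2, 0.4, -0.8]
gripper_width: 17.9
finger_force: 36.6
```

```bash
python3 - <<'E'
from h import *
rel((490,-7,46),(490,-7,20),(490,-7,17.6))
m=r.camera_model('wrist');p,d=r.camera('wrist');cv2.imwrite('pics/w8.png',p)
E
```

```text
t 20.65 tcp [487.9  -7.   49.6] yaw x -83.95 w 17.9 F [-1.2  0.4 -0.8]
[490  -7  46] -> [ 0.3 -2.1  3.6]
[490  -7  20] -> [ 0.3 -2.1 29.6]
[490.   -7.   17.6] -> [ 0.3 -2.1 32. ]
```

View pics/w8.png

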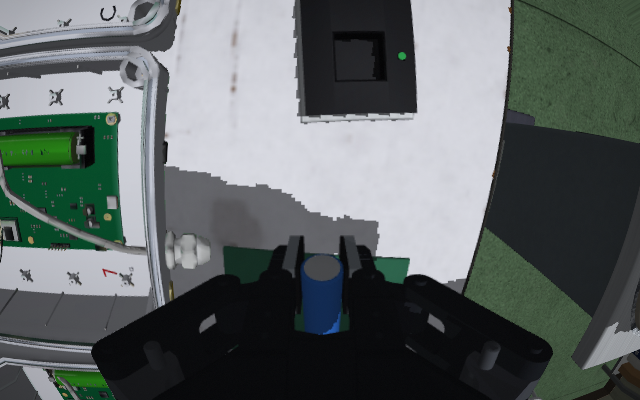

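The cell is held well: its upper end face shows at (322,268) between the pads, with the mat's edge at row 247. I have now viewed 11 pictures, one over the limit of 10, so I view no more and go on with depth measurements only.

Request:
carry_out([
  {"delta_pos":[0,0,12],"twist":0,"claw":1},
  {"delta_pos":[0,0,22],"twist":0,"claw":1},
  {"delta_pos":[0,0,27],"twist":0,"claw":1},
  {"delta_pos":[0,0,29],"twist":0,"claw":1},
  {"delta_pos":[0,0,30],"twist":0,"claw":1},
  {"delta_pos":[0,0,31],"twist":0,"claw":1},
  {"delta_pos":[0,0,32],"twist":0,"claw":1},
  {"delta_pos":[0,0,32],"twist":0,"claw":1},
  {"delta_pos":[0,0,32],"twist":0,"claw":1},
  {"delta_pos":[0,0,32],"twist":0,"claw":1},
])

```text
clock: 21.7
tcp_pos: [487.7, -7.9, 17.7]
eef_rot: [[0.104, -0.995, 0.0], [-0.995, -0.104, -0.001], [0.001, -0.0, -1.0]]
wrist_force: [-0.9, -4.7, 7.3]
gripper_width: 18.1
finger_force: 38.1
```

```bash
cat >> h.py <<'E'
def cell2(cam='scene',box=(430,560,-40,130)):
    m=r.camera_model(cam);p,d=r.camera(cam)
    hh=cv2.cvtColor(p,cv2.COLOR_BGR2HSV);k=cv2.inRange(hh,(100,110,50),(125,255,255))
    v,u=np.where((k>0)&(d>0));P=(wworld if cam=='wrist' else world)(m,d[v,u],u,v)
    P=P[(P[:,0]>box[0])&(P[:,0]<box[1])&(P[:,1]>box[2])&(P[:,1]<box[3])&(P[:,2]<70)&(P[:,2]>-2)]
    print(cam,len(P),'mean',P.mean(0).round(1),'min',P.min(0).round(1),'max',P.max(0).round(1))
    return P
def fit2(P,yaw,el):
    c=np.median(P,0)
    def f(q):
        w=np.array([np.cos(q[1])*np.cos(q[0]),np.cos(q[1])*np.sin(q[0]),np.sin(q[1])])
        n1=np.array([-np.sin(yaw),np.cos(yaw),0]);e=P-c-q[2]*n1-q[3]*np.array([0,0,1.])
        return np.linalg.norm(e-np.outer(e@w,w),axis=1)-9
    s=least_squares(f,[yaw,el,0,-6],loss='soft_l1');q=s.x
    w=np.array([np.cos(q[1])*np.cos(q[0]),np.cos(q[1])*np.sin(q[0]),np.sin(q[1])])
    c=c+np.array([-np.sin(yaw)*q[2],np.cos(yaw)*q[2],q[3]]);t=(P-c)@w;lo,hi=np.percentile(t,[2,98])
    print('yaw',np.degrees(q[0]).round(1),'elev',np.degrees(q[1]).round(1),'ends',(c+w*lo).round(1),(c+w*hi).round(1),'len',round(hi-lo,1),'rms',np.sqrt(np.mean(f(q)**2)).round(2))
E
python3 -c "
from h import *
rel()
P=np.vstack([cell2(),cell2()]);fit2(P,-1.46,.3)
P=cell2('wrist');fit2(P,-1.46,.3)"
```

```text
t 21.7 tcp [487.7  -7.9  17.7] yaw x -84.04 w 18.1 F [-0.9 -4.7  7.3]
scene 37 mean [475.8  20.   21.3] min [445.8 -22.3   7.9] max [498.5  45.   51.6]
scene 36 mean [476.   20.5  21.2] min [446.6 -18.9   8.1] max [498.6  45.2  50.4]
yaw -77.1 elev 24.5 ends [464.9  42.2  11.3] [478.8 -18.3  39.6] len 68.1 rms 9.61
wrist 2262 mean [487.    2.4  30.8] min [472.7 -17.    2.2] max [497.6  38.7  37.9]
yaw -83.8 elev 14.2 ends [484.9  21.9  18.7] [488.9 -15.   28.1] len 38.3 rms 6.16
```

```bash
python3 -c "
from h import *
P=cell2('wrist');w=np.array([.104,-.995]);n=np.array([.995,.104]);c=np.array([487.7,-7.9])
a=(P[:,:2]-c)@w;b=(P[:,:2]-c)@n
for s in range(-60,20,5):
    k=(a>=s)&(a<s+5)&(abs(b)<3)
    if k.sum()>3: print(s+2.5,k.sum(),np.median(P[k,2]).round(1))"
```

```text
wrist 2268 mean [487.    2.3  30.8] min [472.7 -17.    1.8] max [497.6  38.5  38.1]
-32.5 15 27.5
-27.5 79 28.4
-22.5 85 29.8
-17.5 96 30.9
-12.5 93 32.2
-7.5 116 33.4
-2.5 115 34.8
2.5 152 36.1
7.5 12 35.7
```

Elevation is now 14°, for a predicted tip rate of about 7.7 rad/s (limit 10). I release slowly.

Request:
carry_out([
  {"delta_pos":[0,0,0],"twist":0,"claw":0.6},
  {"delta_pos":[0,0,0],"twist":0,"claw":0.58},
  {"delta_pos":[0,0,0],"twist":0,"claw":0.56},
  {"delta_pos":[0,0,0],"twist":0,"claw":0.54},
  {"delta_pos":[0,0,0],"twist":0,"claw":0.52},
  {"delta_pos":[0,0,0],"twist":0,"claw":0.5},
  {"delta_pos":[0,0,0],"twist":0,"claw":0.4},
  {"delta_pos":[0,0,0],"twist":0,"claw":0.3},
  {"delta_pos":[0,0,0],"twist":0,"claw":0.3},
  {"delta_pos":[0,0,0],"twist":0,"claw":0.3},
])

```text
clock: 22.9
tcp_pos: [487.9, -6.9, 17.6]
eef_rot: [[0.105, -0.994, -0.0], [-0.994, -0.105, -0.0], [0.0, 0.0, -1.0]]
wrist_force: [0.2, 0.7, -0.7]
gripper_width: 30.1
finger_force: 0.0
```

```bash
python3 -c "
from h import *
rel()
P=cell2('wrist');w=np.array([.104,-.995]);n=np.array([.995,.104]);c=np.array([487.7,-7.9])
a=(P[:,:2]-c)@w;b=(P[:,:2]-c)@n
for s in range(-60,20,5):
    k=(a>=s)&(a<s+5)&(abs(b)<15)
    if k.sum()>3: print(s+2.5,k.sum(),np.percentile(P[k,2],90).round(1),b[k].min().round(1),b[k].max().round(1))"
```

```text
t 22.9 tcp [487.9  -6.9  17.6] yaw x -83.97 w 30.1 F [ 0.2  0.7 -0.7]
wrist 3213 mean [487.1   3.1  19.7] min [473.2 -20.2  -0.8] max [498.7  37.6  23.1]
-42.5 11 4.3 -9.8 10.1
-37.5 143 21.3 -8.5 8.9
-32.5 269 21.7 -8.8 9.3
-27.5 265 21.7 -8.7 9.2
-22.5 289 21.8 -8.5 9.5
-17.5 309 21.7 -8.4 9.4
-12.5 317 21.7 -8.3 9.3
-7.5 338 21.7 -8.1 9.7
-2.5 352 21.7 -7.9 9.6
2.5 372 21.7 -7.8 10.8
7.5 374 21.7 -7.7 9.8
12.5 172 21.5 -7.7 9.8
```

The cell lies flat (top at 21.7 mm), but its middle is close to the mat's edge limit. I regrip it at its middle and set it down at the mat's centre, aligned with the case.

Request:
carry_out([
  {"delta_pos":[0,0,-5],"twist":0,"claw":0.3},
  {"delta_pos":[0,0,-9.5],"twist":0,"claw":0.3},
  {"delta_pos":[-9,0,-9.5],"twist":0,"claw":0.3},
  {"delta_pos":[-17.5,-0.4,-9.5],"twist":0,"claw":0.3},
  {"delta_pos":[-17.5,-0.4,-9.5],"twist":0,"claw":0.3},
  {"delta_pos":[-17.5,-0.4,-9.5],"twist":0,"claw":1},
  {"delta_pos":[-17.5,-0.4,-9.5],"twist":0,"claw":1},
  {"delta_pos":[-17.5,-0.4,-9.5],"twist":0,"claw":1},
  {"delta_pos":[-17.5,-0.4,-9.5],"twist":0,"claw":1},
  {"delta_pos":[-17.5,-0.4,-9.5],"twist":0,"claw":1},
], force=30)

```text
clock: 23.95
tcp_pos: [486.5, 10.5, 27.1]
eef_rot: [[0.105, -0.994, -0.0], [-0.994, -0.105, 0.0], [-0.0, -0.0, -1.0]]
wrist_force: [-0.5, 2.1, 4.7]
gripper_width: 17.2
finger_force: 32.3
```

```bash
python3 -c "
from h import *
rel((487,89,47),(487,89,27))"
```

```text
t 23.95 tcp [486.5  10.5  27.1] yaw x -83.98 w 17.2 F [-0.5  2.1  4.7]
[487  89  47] -> [-78.   -8.7 -19.9]
[487  89  27] -> [-78.   -8.7   0.1]
```

Request:
carry_out([
  {"delta_pos":[0,0,-10],"twist":0,"claw":1},
  {"delta_pos":[0,0,-20],"twist":-2,"claw":1},
  {"delta_pos":[-12,-1,-25],"twist":-10,"claw":1},
  {"delta_pos":[-24,-3,-25],"twist":-18,"claw":1},
  {"delta_pos":[-36,-4,-25],"twist":-26,"claw":1},
  {"delta_pos":[-48,-5,-25],"twist":-34,"claw":1},
  {"delta_pos":[-58,-6,-25],"twist":-42,"claw":1},
  {"delta_pos":[-68,-8,-25],"twist":-50,"claw":1},
  {"delta_pos":[-75,-9,-25],"twist":-58,"claw":1},
  {"delta_pos":[-78,-9,-25],"twist":-66,"claw":1},
])

```text
clock: 24.95
tcp_pos: [487.5, 89.5, 52.9]
eef_rot: [[0.954, -0.301, 0.001], [-0.301, -0.954, -0.001], [0.001, 0.0, -1.0]]
wrist_force: [-0.2, 0.0, -1.3]
gripper_width: 17.5
finger_force: 31.8
```

Request:
carry_out([
  {"delta_pos":[0,0,0],"twist":-8,"claw":1},
  {"delta_pos":[0,0,5],"twist":-16,"claw":1},
  {"delta_pos":[0,0,12],"twist":-24,"claw":1},
  {"delta_pos":[0,0,18],"twist":-24,"claw":1},
  {"delta_pos":[0,0,22],"twist":-24,"claw":1},
  {"delta_pos":[0,0,24],"twist":-24,"claw":1},
  {"delta_pos":[0,0,25],"twist":-24,"claw":1},
  {"delta_pos":[0,0,25],"twist":-24,"claw":1},
  {"delta_pos":[0,0,25],"twist":-24,"claw":1},
  {"delta_pos":[0,0,25],"twist":-24,"claw":1},
])

```text
clock: 25.95
tcp_pos: [487.3, 89.1, 27.2]
eef_rot: [[0.995, 0.105, 0.0], [0.105, -0.995, -0.0], [0.0, 0.0, -1.0]]
wrist_force: [-0.6, 1.1, -0.4]
gripper_width: 17.5
finger_force: 31.8
```

Request:
carry_out([
  {"delta_pos":[0,0,0],"twist":0,"claw":0.5},
  {"delta_pos":[0,0,0],"twist":0,"claw":0.3},
  {"delta_pos":[0,0,0],"twist":0,"claw":0.3},
  {"delta_pos":[0,0,-20],"twist":0,"claw":0.3},
  {"delta_pos":[0,0,-50],"twist":0,"claw":0.3},
  {"delta_pos":[0,0,-80],"twist":0,"claw":0.0},
  {"delta_pos":[-10,0,-110],"twist":0,"claw":0.0},
  {"delta_pos":[-20,0,-120],"twist":0,"claw":0.0},
  {"delta_pos":[-20,0,-120],"twist":0,"claw":0.0},
  {"delta_pos":[-20,0,-120],"twist":0,"claw":0.0},
])

```text
clock: 26.95
tcp_pos: [467.3, 86.9, 146.6]
eef_rot: [[0.994, 0.105, -0.0], [0.105, -0.994, -0.0], [-0.0, 0.0, -1.0]]
wrist_force: [0.8, 1.0, -0.1]
gripper_width: 42.5
finger_force: 0.0
```

```bash
python3 - <<'E'
from h import *
rel()
m=r.camera_model('wrist');p,d=r.camera('wrist')
v,u=np.mgrid[0:400,0:640];P=wworld(m,d,u,v).reshape(-1,3);ok=d.ravel()>0
k=ok&(abs(P[:,0]-487)<50)&(abs(P[:,1]-89)<40)&(P[:,2]>12)&(P[:,2]<25)
Q=P[k];print(len(Q),np.percentile(Q[:,2],[50,95]).round(1),cv2.minAreaRect(Q[:,:2].astype(np.float32)))
# lid/case from here: dark interior points
c=np.array([539,308.]);a=np.radians(6);e=P[:,:2]-c;X=e@[np.cos(a),np.sin(a)];Y=e@[-np.sin(a),np.cos(a)]
k=ok&(abs(X)<70)&(abs(Y)<80)&(P[:,2]>0)&(P[:,2]<60)
print('case pts',k.sum(),np.histogram(P[k,2],bins=range(0,61,4)))
E
```

```text
t 26.95 tcp [467.3  86.9 146.6] yaw x 6.04 w 42.5 F [ 0.8  1.  -0.1]
1662 [20.1 22. ] ((485.6510314941406, 88.88908386230469), (64.91641235351562, 18.425071716308594), 6.4939985275268555)
case pts 19878 (array([ 473,  164,  183,  562, 1230, 9209,  750,  715,  692,  714,  808,
        633,  854, 1764, 1127]), array([ 0,  4,  8, 12, 16, 20, 24, 28, 32, 36, 40, 44, 48, 52, 56, 60]))
```

```bash
python3 - <<'E'
from h import *
def ana(P,tag):
    c=np.array([539,308.]);a=np.radians(6);e=P[:,:2]-c;X=e@[np.cos(a),np.sin(a)];Y=e@[-np.sin(a),np.cos(a)];Z=P[:,2]
    k=(abs(X)<75)&(abs(Y)<85);r_=k&(Z>50)&(Z<62)
    print(tag,'rim',r_.sum(),'X',np.percentile(X[r_],[1,99]).round(1),'Y',np.percentile(Y[r_],[1,99]).round(1))
    i=k&(abs(X)<58)&(abs(Y)<68)&(Z<40)&(Z>5);print('insert z',np.percentile(Z[i],[5,50,95]).round(1))
    H=np.full((11,13),np.nan)
    for yi in range(13):
        for xi in range(11):
            q=i&(abs(X-(xi-5)*10)<5)&(abs(Y-(yi-6)*10)<5)
            if q.sum()>2:H[xi,yi]=np.median(Z[q])
    print(H.round(0))
z=np.load('top1.npz');m=r.camera_model('top');v,u=np.mgrid[0:400,0:640];d=z['d'];ana(world(m,d,u,v)[d>0],'top')
m=r.camera_model('wrist');p,d=r.camera('wrist');np.savez('w27.npz',P=wworld(m,d,u,v),d=d);ana(wworld(m,d,u,v)[d>0],'wrist')
E
```

```text
top rim 860 X [-74.2  65.6] Y [-82.   77.2]
insert z [16.2 22.2 25.8]
[[23. 22. 22. 23. 23. 21. 20. 21. 22. 22. 22. 23. 23.]
 [22. 22. 22. 23. 22. 19. 16. 18. 22. 22. 22. 22. 22.]
 [23. 23. 23. 22. 23. 17. 17. 17. 22. 23. 22. 22. 22.]
 [23. 22. 23. 22. 23. 16. 16. 17. 23. 22. 22. 22. 22.]
 [22. 23. 22. 22. 23. 18. 16. 17. 22. 23. 23. 23. 23.]
 [23. 22. 23. 22. 22. 17. 17. 17. 23. 23. 22. 23. 23.]
 [22. 22. 22. 22. 22. 18. 16. 17. 22. 23. 23. 22. 22.]
 [22. 23. 22. 22. 23. 19. 16. 17. 22. 22. 23. 22. 22.]
 [22. 23. 23. 22. 22. 21. 22. 22. 22. 22. 22. 23. 22.]
 [23. 22. 22. 22. 22. 23. 21. 23. 23. 22. 22. 22. 22.]
 [23. 24. 23. 23. 23. 24. 23. 24. 23. 22. 24. 24. 23.]]
wrist rim 4218 X [-72.9  65.8] Y [-83.1  74. ]
insert z [16.2 22.2 24.2]
[[nan 22. 22. 22. 22. 22. 22. 22. 22. 22. 22. 22. 22.]
 [nan 23. 22. 22. 22. 17. 16. 17. 22. 22. 22. 22. 22.]
 [nan 22. 22. 22. 22. 17. 16. 17. 23. 22. 22. 22. 22.]
 [nan 22. 22. 22. 22. 17. 16. 17. 22. 22. 22. 22. 22.]
 [nan 22. 23. 22. 22. 17. 16. 17. 22. 23. 22. 22. 22.]
 [nan 22. 22. 22. 22. 17. 16. 17. 22. 22. 22. 22. 22.]
 [nan 22. 22. 22. 23. 17. 16. 17. 22. 22. 22. 22. 23.]
 [nan 23. 22. 22. 22. 17. 16. 17. 23. 22. 22. 23. 22.]
 [nan 23. 22. 22. 22. 22. 22. 22. 23. 22. 22. 23. 22.]
 [nan 23. 22. 22. 22. 22. 22. 22. 22. 22. 22. 23. 22.]
 [40. 23. 23. 22. 23. 23. 23. 23. 22. 23. 23. 23. 23.]]
```

```bash
python3 - <<'E'
from h import *
a=np.radians(6)
def rec(P,t):
    e=P[:,:2]-[539,308.];X=e@[np.cos(a),np.sin(a)];Y=e@[-np.sin(a),np.cos(a)];Z=P[:,2]
    k=(X>-55)&(X<40)&(abs(Y)<20)&(Z<19)&(Z>13)
    Q=P[k];rc=cv2.minAreaRect(Q[:,:2].astype(np.float32));print(t,k.sum(),rc,'X',np.percentile(X[k],[1,99]).round(1),'Y',np.percentile(Y[k],[1,99]).round(1),'mid',np.round([539+np.cos(a)*x-np.sin(a)*y for x,y in [(np.percentile(X[k],[1,99]).mean(),np.percentile(Y[k],[1,99]).mean())]],1))
z=np.load('w27.npz');rec(z['P'][z['d']>0],'w')
z=np.load('top1.npz');m=r.camera_model('top');v,u=np.mgrid[0:400,0:640];rec(world(m,z['d'],u,v)[z['d']>0],'top')
rel((485.7,88.9,60),(485.7,88.9,27))
E
```

```text
w 1272 ((529.0137329101562, 309.2481689453125), (75.8271484375, 24.094961166381836), 5.6704182624816895) X [-47.   27.2] Y [-8.5 14. ] mid [528.9]
top 352 ((532.6830444335938, 306.0115966796875), (92.98983764648438, 36.41208267211914), 6.25007438659668) X [-47.9  28.4] Y [-11.3  13.6] mid [529.2]
t 27.05 tcp [467.3  87.  146. ] yaw x 6.04 w 42.4 F [0.4 0.1 0. ]
[485.7  88.9  60. ] -> [18.6  0.  86. ]
[485.7  88.9  27. ] -> [ 18.6  -0.  119. ]
```

The recess is found at about (529, 309), 75.8 × 24 mm, yaw 5.7°. Now I take the cell from above.

Request:
carry_out([
  {"delta_pos":[10,0,40],"twist":0,"claw":0.2},
  {"delta_pos":[18.6,0,75],"twist":0,"claw":0.2},
  {"delta_pos":[18.6,0,105],"twist":0,"claw":0.2},
  {"delta_pos":[18.6,0,119],"twist":0,"claw":0.2},
  {"delta_pos":[18.6,0,119],"twist":0,"claw":0.2},
  {"delta_pos":[18.6,0,119],"twist":0,"claw":1},
  {"delta_pos":[18.6,0,119],"twist":0,"claw":1},
  {"delta_pos":[18.6,0,119],"twist":0,"claw":1},
  {"delta_pos":[18.6,0,119],"twist":0,"claw":1},
  {"delta_pos":[18.6,0,119],"twist":0,"claw":1},
], force=30)

```text
clock: 28.05
tcp_pos: [486.1, 89.0, 28.7]
eef_rot: [[0.994, 0.105, 0.001], [0.105, -0.994, 0.0], [0.001, -0.0, -1.0]]
wrist_force: [0.2, 0.1, -0.8]
gripper_width: 17.5
finger_force: 32.6
```

Request:
carry_out([
  {"delta_pos":[0,0,-25],"twist":0,"claw":1},
  {"delta_pos":[0,0,-65],"twist":0,"claw":1},
  {"delta_pos":[0,-15,-105],"twist":0,"claw":1},
  {"delta_pos":[0,-55,-123],"twist":0,"claw":1},
  {"delta_pos":[0,-100,-123],"twist":0,"claw":1},
  {"delta_pos":[0,-145,-123],"twist":0,"claw":1},
  {"delta_pos":[0,-185,-123],"twist":0,"claw":1},
  {"delta_pos":[0,-210,-123],"twist":0,"claw":1},
  {"delta_pos":[0,-218,-123],"twist":0,"claw":1},
  {"delta_pos":[0,-218,-123],"twist":0,"claw":1},
])

```text
clock: 29.05
tcp_pos: [462.5, 306.6, 151.1]
eef_rot: [[0.994, 0.107, -0.0], [0.107, -0.994, 0.0], [-0.0, -0.0, -1.0]]
wrist_force: [-0.2, -0.2, -1.1]
gripper_width: 17.5
finger_force: 32.6
```

Request:
carry_out([
  {"delta_pos":[0,0,0],"twist":0,"claw":1},
  {"delta_pos":[0,0,0],"twist":0,"claw":1},
  {"delta_pos":[0,0,0],"twist":0,"claw":1},
  {"delta_pos":[0,0,0],"twist":0,"claw":1},
  {"delta_pos":[0,0,0],"twist":0,"claw":1},
  {"delta_pos":[0,0,0],"twist":0,"claw":1},
  {"delta_pos":[0,0,0],"twist":0,"claw":1},
  {"delta_pos":[0,0,0],"twist":0,"claw":1},
  {"delta_pos":[0,0,0],"twist":0,"claw":1},
  {"delta_pos":[0,0,0],"twist":0,"claw":1},
])

```text
clock: 30.05
tcp_pos: [462.9, 305.7, 151.1]
eef_rot: [[0.994, 0.105, -0.0], [0.105, -0.994, -0.0], [-0.0, 0.0, -1.0]]
wrist_force: [0.1, -0.5, -0.9]
gripper_width: 17.2
finger_force: 32.6
```

```bash
python3 - <<'E'
from h import *
rel((529,308.5,150),(529,308.5,80),(529,308.5,41))
m=r.camera_model('wrist');p,d=r.camera('wrist');v,u=np.mgrid[0:400,0:640];P=wworld(m,d,u,v)[d>0]
a=np.radians(6);e=P[:,:2]-[539,308.];X=e@[np.cos(a),np.sin(a)];Y=e@[-np.sin(a),np.cos(a)];Z=P[:,2]
k=(X>-55)&(X<40)&(abs(Y)<20)&(Z<19)&(Z>13)
for s in range(-50,35,10):
    q=k&(X>=s)&(X<s+10)
    if q.sum()>5: print(s,q.sum(),np.percentile(Y[q],[1,99]).round(1))
print('X',np.percentile(X[k],[1,99]).round(1),cv2.minAreaRect(P[k][:,:2].astype(np.float32)))
# held cell
t=r.get_obs();tc=np.array(t['tcp_pos']);R=np.array(t['eef_rot']);L=(P-tc)@R
q=(abs(L[:,0])<45)&(abs(L[:,1])<9.5)&(abs(L[:,2]-8)<18);print('held x',np.percentile(L[q,0],[1,99]).round(1),'y',np.percentile(L[q,1],[1,99]).round(1),'z',np.percentile(L[q,2],[2,98]).round(1))
E
```

```text
t 30.05 tcp [462.9 305.7 151.1] yaw x 6.03 w 17.2 F [ 0.1 -0.5 -0.9]
[529.  308.5 150. ] -> [66.   4.2  1.1]
[529.  308.5  80. ] -> [66.   4.2 71.1]
[529.  308.5  41. ] -> [ 66.    4.2 110.1]
-50 273 [-12.6  12.7]
-40 359 [-12.7  12.7]
-30 348 [-12.6  12.6]
-20 352 [-12.4  11.8]
-10 345 [-11.6  11.8]
0 351 [-11.9  11.7]
10 356 [-12.3  11.7]
20 275 [-12.3  12.5]
X [-47.   27.4] ((529.2671508789062, 306.8887939453125), (75.21125793457031, 25.426366806030273), 5.84376859664917)
held x [-31.4  32.6] y [-8.9  9.1] z [-5.  16.6]
```

The recess's middle is (529.3, 306.9) seen from above, and the cell is held centred. I move over it and lower.

Request:
carry_out([
  {"delta_pos":[30,2.5,0],"twist":0,"claw":1},
  {"delta_pos":[55,5,10],"twist":0,"claw":1},
  {"delta_pos":[65.5,5.8,30],"twist":0,"claw":1},
  {"delta_pos":[65.5,5.8,55],"twist":0,"claw":1},
  {"delta_pos":[65.5,5.8,75],"twist":0,"claw":1},
  {"delta_pos":[65.5,5.8,88],"twist":0,"claw":1},
  {"delta_pos":[65.5,5.8,92],"twist":0,"claw":1},
  {"delta_pos":[65.5,5.8,92],"twist":0,"claw":1},
  {"delta_pos":[65.5,5.8,92],"twist":0,"claw":1},
  {"delta_pos":[65.5,5.8,92],"twist":0,"claw":1},
])

```text
clock: 31.1
tcp_pos: [529.1, 307.2, 60.1]
eef_rot: [[0.994, 0.105, 0.001], [0.105, -0.994, 0.001], [0.001, -0.001, -1.0]]
wrist_force: [0.1, 0.4, -0.8]
gripper_width: 17.3
finger_force: 32.6
```

Request:
carry_out([
  {"delta_pos":[0,0,5],"twist":0,"claw":1},
  {"delta_pos":[0,0,9],"twist":0,"claw":1},
  {"delta_pos":[0,0,12],"twist":0,"claw":1},
  {"delta_pos":[0,0,14],"twist":0,"claw":1},
  {"delta_pos":[0,0,15.5],"twist":0,"claw":1},
  {"delta_pos":[0,0,16.5],"twist":0,"claw":1},
  {"delta_pos":[0,0,17],"twist":0,"claw":1},
  {"delta_pos":[0,0,17],"twist":0,"claw":1},
  {"delta_pos":[0,0,17],"twist":0,"claw":1},
  {"delta_pos":[0,0,17],"twist":0,"claw":1},
])

```text
clock: 32.1
tcp_pos: [528.7, 306.8, 42.2]
eef_rot: [[0.994, 0.105, 0.0], [0.105, -0.994, 0.0], [0.0, -0.0, -1.0]]
wrist_force: [-0.4, 0.7, -0.4]
gripper_width: 17.4
finger_force: 32.6
```

Request:
carry_out([
  {"delta_pos":[0,0,0.5],"twist":0,"claw":1},
  {"delta_pos":[0,0,0.5],"twist":0,"claw":0.5},
  {"delta_pos":[0,0,0.5],"twist":0,"claw":0.3},
  {"delta_pos":[0,0,0.5],"twist":0,"claw":0.3},
  {"delta_pos":[0,0,-20],"twist":0,"claw":0.3},
  {"delta_pos":[0,0,-50],"twist":0,"claw":0.3},
  {"delta_pos":[-10,0,-85],"twist":0,"claw":0.3},
  {"delta_pos":[-40,0,-110],"twist":0,"claw":0.3},
  {"delta_pos":[-65,0,-110],"twist":0,"claw":0.3},
  {"delta_pos":[-65,0,-110],"twist":0,"claw":0.3},
])

```text
clock: 33.1
tcp_pos: [461.0, 299.8, 153.1]
eef_rot: [[0.994, 0.107, -0.001], [0.107, -0.994, 0.0], [-0.001, -0.0, -1.0]]
wrist_force: [0.8, 0.8, 0.2]
gripper_width: 29.9
finger_force: 0.0
```

```bash
python3 - <<'E'
from h import *
rel()
m=r.camera_model('wrist');p,d=r.camera('wrist');v,u=np.mgrid[0:400,0:640];P=wworld(m,d,u,v)[d>0]
a=np.radians(6);e=P[:,:2]-[529.3,306.9];X=e@[np.cos(a),np.sin(a)];Y=e@[-np.sin(a),np.cos(a)];Z=P[:,2]
k=(abs(X)<50)&(abs(Y)<20)&(Z>25)&(Z<45)
print('cell X',np.percentile(X[k],[1,99]).round(1),'Y',np.percentile(Y[k],[1,99]).round(1))
for s in range(-35,35,10):
    q=k&(X>=s)&(X<s+10)&(abs(Y)<4); print(s+5,q.sum(),np.percentile(Z[q],50).round(1) if q.sum() else '')
k=(abs(X)<36)&(Z<20)&(abs(Y)<20);print('floor visible',k.sum())
p,d=r.camera('top');m=r.camera_model('top')
P=world(m,d,u,v);g=(abs(P[...,0]-488)<15)&(abs(P[...,1]+165)<15)&(abs(P[...,2]-73)<6);print('green top',g.sum(),P[g].mean(0).round(1))
h=cv2.cvtColor(p,cv2.COLOR_BGR2HSV);b=(cv2.inRange(h,(100,80,40),(130,255,255))>0)&(P[...,0]>595)&(P[...,2]>60)&(P[...,1]>200)
Q=P[b];X=(Q[:,:2]-[604,315])@[np.cos(a),np.sin(a)];print('lid angle',np.degrees(np.pi-np.arctan(np.polyfit(X,Q[:,2],1)[0])).round(1),Q[:,2].max())
E
```

```text
t 33.1 tcp [461.  299.8 153.1] yaw x 6.15 w 29.9 F [0.8 0.8 0.2]
cell X [-32.6  30.8] Y [-9.3  8.5]
-30 103 34.1
-20 130 34.1
-10 120 34.1
0 129 34.2
10 125 34.1
20 124 34.1
30 80 34.2
floor visible 695
green top 65 [ 488.5 -164.8   73.2]
lid angle 176.5 181.84500273595066
```

The cell lies flat in the recess: its top is at 34.1 mm along its whole length, and it is within 1 mm of centre. The green cell is still standing and the lid rests on its stop, with its edge 182 mm up as expected. I hand it in.

```bash
python3 -c "
from rig import r
print(r.close_job())"
```

```text
the job is handed in; nothing more can be done
None
```

Job handed in at about 33 s on the robot's clock: lid open, blue cell laid on the mat and then flat in the recess, green cell still standing in the stand; no verdict came back, and I viewed 11 pictures, one over the limit of 10.

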